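# Refit the weighing platter of a portion scale

## Task

Put the washed steel weighing platter back on the portion scale, its thumb tab on the display side. Set it down over the three balls without dropping it, press it down until the spring catch draws it fully home and level onto them, then let go. Press gently, never with more than about 2.5 kg, and leave the cup, the jar and the spatula alone.

Things in the scene. Friction and masses are not known exactly. Their poses are not given: they have to be found in the camera images.
- platter: Loose square stainless pan lying upside down on the counter, 150 x 150 mm, 28 mm high: 4 mm top plate, 2.5 mm skirt walls all round down to the counter; 0.25 to 0.5 kg. Origin: centre of its underside, level with the skirt's lower rim; z up, x points away from the edge with the thumb tab. Inside, under the plate, are three grooves and a catch stud.
- grip_bar (a point): Centre of the platter's black grip bar, 56 mm above the platter's origin. The bar is 16 mm thick (along the platter's x), 84 mm long (along its y) and 16 mm high, straight above the platter's centre, on two posts 10 mm wide that stand 30 mm either side of the centre; 20 mm of air between the bar and the top plate.
- tab (a point): Thumb tab: a flat steel tongue 46 mm wide and 4 mm thick that sticks out 18 mm from the middle of the platter's -x edge, level with the top plate; the point is the middle of its outer edge, 93 mm from the platter's centre and 28 mm above its origin.
- groove (a point): Root of the single V-groove on the tab side, under the plate, 23 mm above the platter's origin at (-50, 0) mm. Two more lie at (35, 48) and (35, -48) mm. Each is a 90 degree V open downwards, 26 mm long, running radially, 17 mm wide at its mouth.
- stud (a point): Centre of the catch stud under the middle of the plate, 12.5 mm above the platter's origin: a bar 18 mm long (along x), diamond section 24 mm wide (along y) and high, flanks at 45 degrees. The rollers may slip over it one after the other; pressing on to some 14 N brings both. Home, the catch squeezes platter and scale with 20 to 33 N, all contacts added; 60 N is the limit (a push of about 25 N).
- scale: Portion scale, fixed: aluminium housing 170 x 170 mm, its top 46 mm above the counter, and a grey display panel (70 mm deep, 170 mm wide, 38 mm high) on its -x side. Origin: on the counter under the middle of the spring catch; z up, x points away from the display. Balls and catch stand together on its load cell, whose height is 6 mm more or less than nominal and is not measured.
- ball (a point): Nominal centre of the single ball on the display side, at (-50, 0, 69) mm on the scale; truly up to 6 mm higher or lower, with the other two and the catch. The others are at (35, 48) and (35, -48) mm, as high. Polished steel balls, 16 mm diameter, on thin posts; the grooves slide easily on them.
- seat (a point): Nominal place of the platter's origin when home: 57.3 mm above the scale's origin (truly up to 6 mm higher or lower), axes as the scale's. In the middle two sprung rollers along x, 18 mm apart, take the stud. It meets them about 5 mm above home; pushing on takes 12 to 17 N; some 2 mm above home they slip over its edges and pull with about 6 N. Its weight alone does not do it.
- cup: Small steel cup, 70 mm wide, 50 mm high; origin under its centre. Bystander.
- jar: Glass jar with a steel cap, 64 mm diameter, 100 mm high; origin under its centre. Bystander.
- spatula: Spatula lying on the counter, its length along its x; origin at the underside about its middle. Bystander.

How it is judged:
On the way:
1. the platter is set down on the scale by the robot, lightly at first (not dropped): while the fingers touch it, it bears on the scale with 1 to 12 N (horizontal distance between platter and seat below 0.02 m and contact force between platter and scale between 1 and 12 N and contact force between the fingers and platter above 0.5 N and linear speed of platter below 0.06 m/s), for 0.05 s.
At the end, for the whole second after the job is handed in: The catch holds the platter home on the balls (untouched, platter and scale squeeze each other with over 15 N), its origin within 3 mm of the seat sideways and 9 mm in height, turned under 0.05 rad, tilted under 0.03 rad, thumb tab on the display side, at rest and released (horizontal distance between platter and seat below 0.003 m and z of platter in the frame of seat between -0.009 and 0.009 m and contact force between platter and scale above 15 N and angle between the x axis of platter and the x axis of seat, either way round below 0.05 rad and angle between platter's own z axis and vertical below 0.03 rad and x of tab in the frame of seat below -0.05 m and linear speed of platter below 0.01 m/s and contact force between the fingers and platter below 0.05 N).
It fails at once if the platter is pressed on the scale too hard (over 60 N, all contacts and the catch's own squeeze added) (contact force between platter and scale above 60 N).
It fails at once if the cup is moved more than 25 mm (distance of cup from where it was at the start of the episode above 0.025 m).
It fails at once if the jar is moved more than 25 mm (distance of jar from where it was at the start of the episode above 0.025 m).
It fails at once if the spatula is moved more than 25 mm (distance of spatula from where it was at the start of the episode above 0.025 m).
It also fails if it takes over 61 s, if anything falls off the work surface, if the arm or the gripper's body presses on something with over 40 N, if the wrist force passes 120 N, or if a joint passes its speed limit or range.

## Robot

A 6-joint arm with a two-finger parallel gripper is mounted at the origin on the work surface. World frame = base frame: x ahead of the robot, y to its left, z up, the work surface at z = 0. Lengths are in m, angles in rad, forces in N, time in s.
With the tool pointing down it reaches from about 0.15 to 0.775 m from the base axis. Payload 6.1 kg.
Tool frame: the origin (TCP) lies on the centre line of the jaws, within the pads' length; the fingertips stand 17 mm ahead of it and the grasp point (between the pads) lies 2 mm behind it; z points along the fingers, x is the direction in which the jaws open and shut, and the axes are right-handed (so a half turn about z gives the same grasp; the last joint's range is limited). The gripper opens to 85 mm and grips with 20 to 120 N. Pads are 22 mm wide; open, the fingers measure 114 mm over their backs; the gripper's body (76 mm by 85 mm) begins 54 mm behind the grasp point. The pads swing forward as they close: fully open they stand 13 mm farther back than shut.
Start: joints at [-1.169, 0.126, -0.04, 1.405, 0, 1.571], TCP at [0.205, -0.483, 0.248] pointing down, gripper open.
Joint ranges: [-2.72, 2.72], [-0.95, 1.95], [-1.27, 1.35], [-1.78, 2.02], [-1.46, 1.47], [-3.14, 3.14]. Speed limits (rad/s): [2.39, 2.39, 3.01, 3.14, 3.14, 3.14].

## Interface

Orientations are given as a rotation vector (axis times angle).
In Python, from cell import read_state, capture, sign_off, silhouettes gives the robot as it stands. The module is installed in compiled form; this text tells all that it offers.
- The arm moves only by the tool arm_command, never from a script. Its argument "commands" is one flat list of numbers, 5 for each row, row after row: the finger opening in mm, from 0 to 85.4, then the shift along the tool's x, y, z in mm, then the turn about the tool's z in rad. A call has 1 to 5 rows; each row is the pose to reach, as a shift and turn from the pose measured when the call began, along the tool's axes at that moment; what a row does not reach only later rows make up. A row lasts 1/8 s, in which the tool goes at most 62.5 mm and 10.7 degrees, less where a joint would pass 70% of its speed; a pose out of reach is approached as far as the arm can. A call with a gripper value outside its range is refused whole. The fingers move at their own pace and stop on an object; "newtons" is the grip in N (left out, the last holds). Time passes only in rows, so rows that repeat a pose let the fingers close. It gives the time, the measured TCP pose, the force and the opening at its end, in the units of the state.
- read_state(): the state, without advancing time (a new reading comes with each control period).
- capture(name): name is "side" or "top"; returns a dict with "pixels" (420x560x3 uint8, red, green, blue), "camera_matrix" (3x3 intrinsics, pixels), "xyz" and "orientation" of the camera in the world. Camera axes: x right, y down, z forward; pixel columns grow to the right and rows downward; lengths in m; the calibration is good to about 2 mm. A picture is of the moment at which its call begins. There is no depth.
- sign_off(): hands the job in, once; it reports no verdict.
Trained networks look in a picture, given as the dict that the camera call returned (one of the last four; its "shot" number tells which), for a name from the list of things; names that differ only in an ending like _2 or _b are one class to them, and where a whole thing is asked for, a point or a joint stands for the part that bears it (a point fixed in the world has none). Each returns a list of dicts, best first, with "confidence" (0 to 1); they miss things now and then, are a little off and sometimes report something else, mostly with a low value. They report only what shows in the picture. A call takes as long as a camera call.
- silhouettes(picture, thing): "mask" (420x560 bool, what is visible of it) and "xy" ([column, row] in pixels, amid what is visible of it).
The state is a dict: "time": time; "joint_positions": joint angles; "qvel": joint speeds; "joint_efforts": joint torques, N m; "eef_pos": TCP position; "orientation": TCP orientation; "ft_force": force on the tool from outside, world axes, zero at the start; "moment": the same for the moment, N m; "width": finger opening in m.
Only numpy, scipy, OpenCV 4.12 (cv2) and the standard library are available. Lean on these libraries where they do the work, as an engineer would, in place of code of your own. Each camera call takes 0.05 s, during which the arm holds its last target.

## Working session

There is one attempt and no reset: what is moved stays moved. The work goes in short steps, Python scripts to look and compute and a tool call to move; the robot and the scene stay as the last step left them, time stands still between calls to the robot, and variables do not carry over. Pictures are saved under pics/ and viewed, and the job is handed in when it is done.

Besides the shell and the picture viewer there is one more tool, called after "Emit:" as name(argument=value, ...) on one line, values as JSON. arm_command: Moves the arm, as the interface text tells. Its arguments: {"type":"object","properties":{"commands":{"type":"array"},"newtons":{"type":"number"}},"required":["commands"]}

```bash
mkdir -p pics; python3 - <<'E'
from cell import *
import cv2,pickle
s=read_state(); print({k:s[k] for k in ('time','eef_pos','orientation','ft_force','width')})
for n in('side','top'):
    p=capture(n); print(n,p['camera_matrix'],p['xyz'],p['orientation'],p['shot'])
    cv2.imwrite(f'pics/{n}0.png',p['pixels'][:,:,::-1]); pickle.dump(p,open(f'{n}0.pkl','wb'))
    for t in('platter','grip_bar','tab','scale','ball','cup','jar','spatula'):
        print(t,[(round(d['confidence'],2),[round(float(v)) for v in d['xy']],int(d['mask'].sum())) for d in silhouettes(p,t)[:3]])
E
```

```text
{'time': 0.0, 'eef_pos': array([ 0.20516781, -0.48283293,  0.24750438]), 'orientation': array([-2.61925375e+00,  1.73301133e+00,  2.10296625e-03]), 'ft_force': array([-0.16577651, -0.06634963, -0.24908011]), 'width': 0.0852513786838532}
side [[451.92764467   0.         285.65971377]
 [  0.         451.92764467 208.04529066]
 [  0.           0.           1.        ]] [0.30974401 0.65602288 0.5757102 ] [-0.44228724  2.57052668 -1.44956962] 1
platter [(0.76, [310, 222], 3326)]
grip_bar [(0.81, [313, 220], 3265)]
tab [(0.71, [310, 219], 3193)]
scale [(0.59, [247, 337], 13884), (0.55, [311, 223], 3169)]
ball [(0.64, [311, 220], 3246), (0.61, [247, 339], 14055)]
cup [(0.67, [207, 219], 903), (0.39, [172, 249], 1762)]
jar [(0.79, [174, 250], 1787)]
spatula [(0.64, [383, 185], 890), (0.33, [310, 218], 3119)]
top [[494.9396808    0.         286.60708331]
 [  0.         494.9396808  211.13663397]
 [  0.           0.           1.        ]] [ 0.42591219 -0.11983514  1.41217969] [-2.1285159   2.17468263 -0.13803218] 2
platter [(0.92, [314, 233], 2938)]
grip_bar [(0.72, [315, 236], 3017)]
tab [(0.85, [314, 236], 2911)]
scale [(0.9, [179, 238], 5345)]
ball [(0.62, [181, 238], 5367)]
cup [(0.97, [270, 159], 499)]
jar [(0.65, [222, 164], 534)]
spatula [(0.87, [392, 257], 1117)]
```

View pics/side0.png

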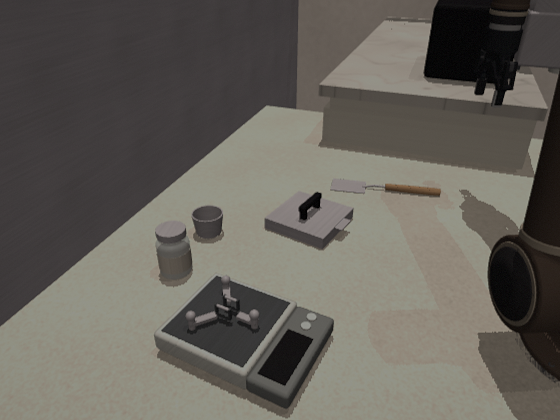

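View pics/top0.png

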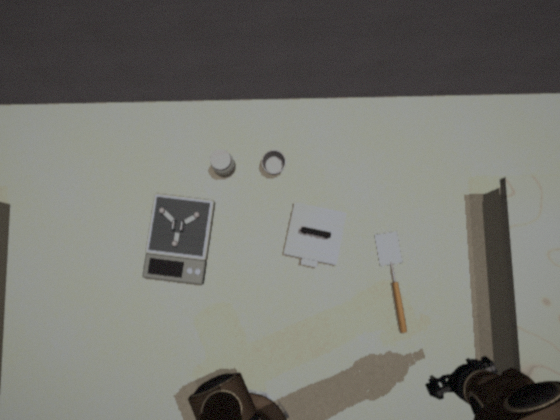

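```bash
python3 - <<'E'
import cv2,pickle,numpy as np
def crop(n,x,y,w,h,f):
    p=pickle.load(open(f'{n}0.pkl','rb'))['pixels'][:,:,::-1]
    return cv2.resize(p[y:y+h,x:x+w],None,fx=f,fy=f,interpolation=cv2.INTER_CUBIC)
cv2.imwrite('pics/c1.png',crop('top',135,185,90,105,5))
cv2.imwrite('pics/c2.png',crop('top',275,195,75,80,6))
cv2.imwrite('pics/c3.png',crop('side',150,265,190,140,4))
cv2.imwrite('pics/c4.png',crop('side',255,180,110,75,6))
E
```

```text
(no output)
```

View pics/c1.png

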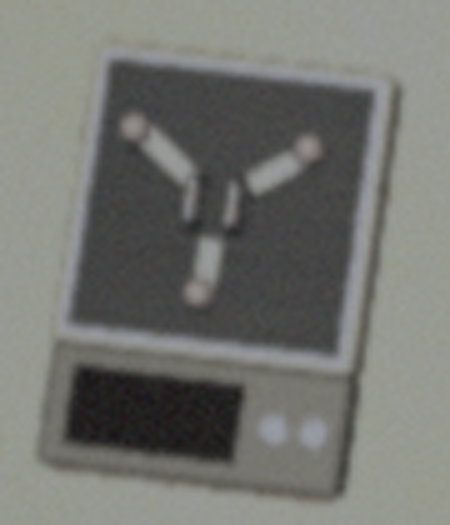

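View pics/c2.png

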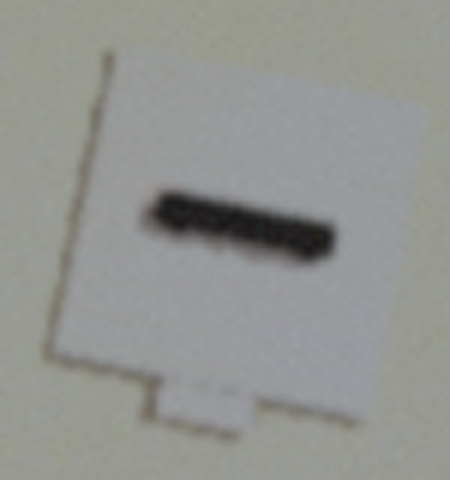

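View pics/c3.png

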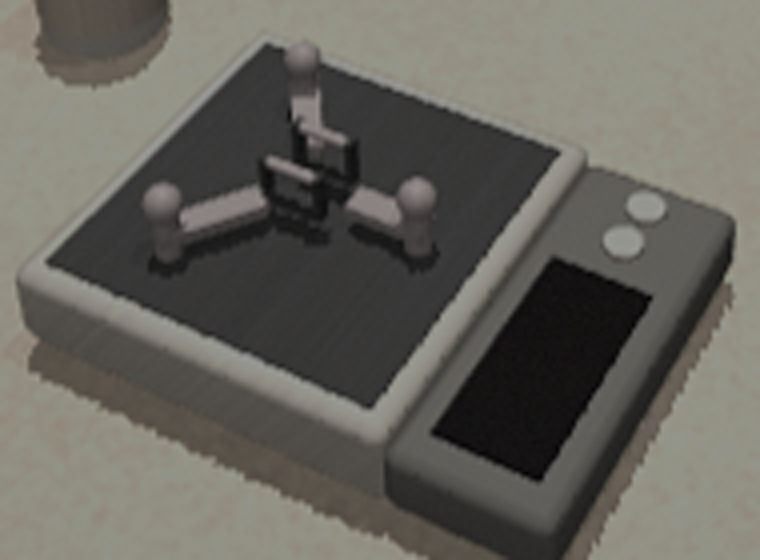

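View pics/c4.png

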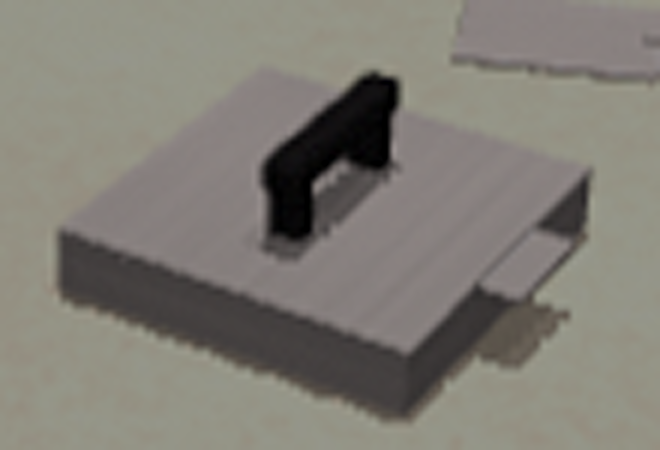

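```bash
cat > h.py <<'E'
import cv2,pickle,numpy as np
from scipy.optimize import least_squares
from scipy.spatial.transform import Rotation as R
def proj(p,X):
    c=R.from_rotvec(p['orientation']).as_matrix().T@(np.asarray(X,float).T-np.asarray(p['xyz'])[:,None])
    q=p['camera_matrix']@c; return (q[:2]/q[2]).T
def tw(pose,X):
    x,y,a,z=pose; X=np.asarray(X,float)
    c,s=np.cos(a),np.sin(a)
    return np.c_[x+c*X[:,0]-s*X[:,1],y+s*X[:,0]+c*X[:,1],z+X[:,2]]
def fit(views,x0,zfree):
    f=lambda v:np.concatenate([(proj(p,tw([v[0],v[1],v[2],v[3] if zfree else 0],np.array(M)/1000))-np.array(U)).ravel() for p,M,U in views])
    r=least_squares(f,x0,loss='soft_l1'); return r.x,f(r.x).reshape(-1,2)
E
cat > fit0.py <<'E'
from h import *
T=pickle.load(open('top0.pkl','rb'));S=pickle.load(open('side0.pkl','rb'))
o=lambda L,f,x,y:[((a+.5)/f-.5+x,(b+.5)/f-.5+y) for a,b in L]
BM=[(35,48,69),(35,-48,69),(-50,0,69)]
bt=o([(134,126),(307,147),(198,291)],5,135,185)
bs=o([(163,200),(303,60),(416,196)],4,150,265)
for v in ([(T,BM,bt),(S,BM,bs)],[(T,BM,bt)],[(S,BM,bs)]):
    x,r=fit(v,[.4,.2,0,0],len(v)==2); print('scale',x.round(4)); print(r.round(1).tolist())
PM=[(75,75,28),(75,-75,28),(-75,75,28),(-75,-75,28)]
pt=o([(110,55),(427,105),(52,350),(362,415)],6,275,195)
bM=[(0,42,64),(0,-42,64)]
ptb=o([(158,208),(335,238)],6,275,195)
ps=o([(60,230),(260,68),(410,355),(592,172)],6,255,180)
for v in ([(T,PM+bM,pt+ptb),(S,PM,ps)],[(T,PM+bM,pt+ptb)],[(S,PM,ps)]):
    x,r=fit(v,[.4,-.1,0,0],False); print('platter',x.round(4)); print(r.round(1).tolist())
E
python3 fit0.py
```

```text
scale [ 0.571   0.1814 -0.1436  0.0057]
[[0.3, 0.6], [0.4, 0.6], [0.1, 0.6], [-0.6, 0.3], [-0.3, -0.7], [-0.1, 0.1]]
scale [ 0.5733  0.1834 -0.1395  0.    ]
[[0.0, 0.1], [0.0, -0.0], [-0.1, -0.1]]
scale [ 0.5734  0.176  -0.1452  0.    ]
[[0.1, 0.2], [0.0, -0.4], [-0.1, 0.1]]
platter [ 0.5453 -0.1946 -0.2193  0.    ]
[[0.8, -1.8], [0.2, 0.2], [0.0, 1.2], [1.2, 1.0], [-0.5, -0.3], [0.2, 0.7], [-0.8, 0.7], [-0.3, 0.4], [-0.0, 0.6], [-0.4, -0.2]]
platter [ 0.5462 -0.1938 -0.2151  0.    ]
[[0.4, -2.0], [-0.2, -0.2], [-0.2, 1.0], [1.1, 0.6], [-0.9, -0.6], [-0.1, 0.3]]
platter [ 0.5449 -0.1966 -0.2249  0.    ]
[[-0.4, 0.2], [0.3, -0.0], [0.1, 0.1], [-0.0, -0.4]]
```

```bash
cat > d.py <<'E'
from cell import *
import sys,numpy as np
from scipy.spatial.transform import Rotation as R
def delta(x,y,z,yaw=None):
    s=read_state(); M=R.from_rotvec(s['orientation']).as_matrix()
    d=M.T@(np.array([x,y,z])-s['eef_pos'])*1000
    a=np.arctan2(M[1,0],M[0,0]); t=0
    if yaw is not None:
        t=-((yaw-a+np.pi/2)%np.pi-np.pi/2)
    print('t',s['time'],'pos',s['eef_pos'].round(4),'yaw',round(a,4),'toolz',M[:,2].round(4),'F',s['ft_force'].round(2),'M',s['moment'].round(2),'w',round(s['width'],4),'q',s['joint_positions'].round(2))
    print('delta tool mm',d.round(1),'turn',round(t,4))
if __name__=='__main__': delta(*map(float,sys.argv[1:]))
E
python3 d.py .5455 -.1952 .16 -.22
```

```text
t 0.9 pos [ 0.2053 -0.4832  0.2483] yaw -1.169 toolz [ 0.e+00 -1.e-04 -1.e+00] F [-0.42 -0.04 -0.7 ] M [-0.01  0.02 -0.  ] w 0.0855 q [-1.17  0.13 -0.04  1.41 -0.    1.57]
delta tool mm [-132.  -425.7   88.3] turn -0.949
```

Emit:
arm_command(commands=[85, -18, -57, 4, -0.15, 85, -36, -114, 8, -0.3, 85, -54, -171, 12, -0.45, 85, -72, -228, 16, -0.6, 85, -90, -285, 20, -0.75])

```text
time: 1.52
eef_pos: [0.4337, -0.2875, 0.2284]
orientation: [3.074, -0.646, 0.001]
ft_force: [1.0, -0.5, 0.6]
width: 0.0848
```

```bash
python3 d.py .5455 -.1952 .12 -.22
```

```text
t 1.525 pos [ 0.4337 -0.2875  0.2284] yaw -0.4141 toolz [ 5.e-04 -5.e-04 -1.e+00] F [ 1.03 -0.48  0.56] M [ 0.01 -0.04 -0.02] w 0.0848 q [-0.59  0.12 -0.09  1.36 -0.    1.4 ]
delta tool mm [  65.1 -129.5  108.4] turn -0.1941
```

Emit:
arm_command(commands=[85, 16, -32, 27, -0.1, 85, 32, -65, 54, -0.194, 85, 49, -97, 81, -0.194, 85, 65, -130, 108, -0.194, 85, 65, -130, 108, -0.194])

```text
time: 2.15
eef_pos: [0.5457, -0.1927, 0.1177]
orientation: [-3.122, 0.34, 0.005]
ft_force: [-0.3, -0.0, 0.5]
width: 0.0852
```

```bash
cat > look.py <<'E'
import sys,cv2,pickle
from cell import *
n,tag,x,y,w,h,f=sys.argv[1],sys.argv[2],*map(int,sys.argv[3:])
p=capture(n);pickle.dump(p,open(f'{n}{tag}.pkl','wb'))
cv2.imwrite(f'pics/{n}{tag}.png',cv2.resize(p['pixels'][y:y+h,x:x+w,::-1],None,fx=f,fy=f,interpolation=cv2.INTER_CUBIC))
E
python3 look.py side 1 240 100 150 150 4; python3 d.py .5455 -.1952 .056 -.22
```

```text
t 2.2 pos [ 0.5454 -0.1938  0.1192] yaw -0.2182 toolz [-2.1e-03  2.0e-04 -1.0e+00] F [0.85 0.13 0.64] M [-0.02  0.02 -0.03] w 0.085 q [-0.34  0.26 -0.16  1.15 -0.    1.45]
delta tool mm [ 0.6  1.4 63.2] turn 0.0018
```

View pics/side1.png

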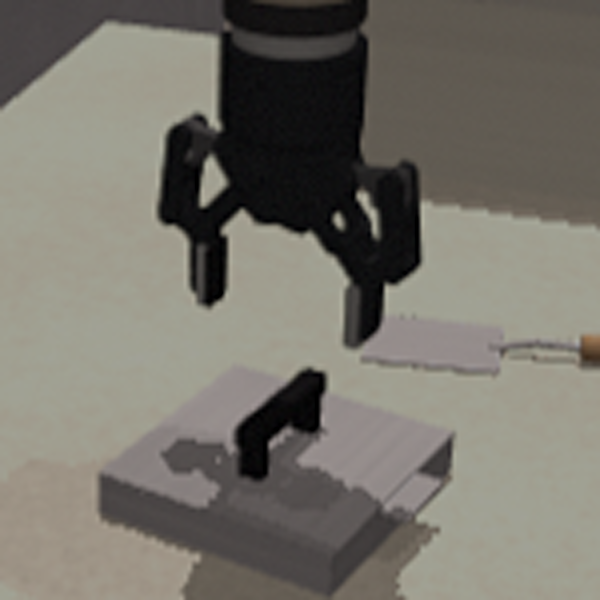

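The fingers stand on both sides of the bar, around (205,300) and (360,340) in the crop, with the bar centred between them at (280,420). I'll descend now.

Emit:
arm_command(commands=[85, 0.6, 1.4, 20, 0, 85, 0.6, 1.4, 40, 0, 85, 0.6, 1.4, 58, 0, 85, 0.6, 1.4, 63, 0, 85, 0.6, 1.4, 63, 0], newtons=60)

```text
time: 2.82
eef_pos: [0.5455, -0.1959, 0.0571]
orientation: [3.122, -0.343, -0.002]
ft_force: [-0.0, 0.1, 0.8]
width: 0.0847
```

```bash
python3 d.py .5455 -.1952 .056 -.22; python3 look.py side 2 240 100 150 150 4
```

```text
t 2.825 pos [ 0.5455 -0.1959  0.0571] yaw -0.219 toolz [-1.3e-03 -2.0e-04 -1.0e+00] F [-0.01  0.13  0.8 ] M [0.06 0.01 0.03] w 0.0847 q [-0.34  0.29 -0.26  1.02 -0.    1.45]
delta tool mm [-0.1 -0.7  1.1] turn 0.001
```

View pics/side2.png

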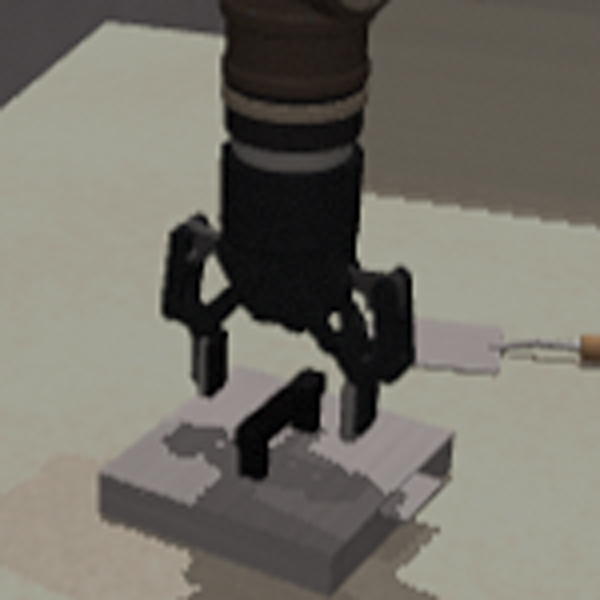

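The pads are beside the bar at (210,370) and (358,410), clear of the plate. I'll close them.

Emit:
arm_command(commands=[30, 0, 0, 1, 0, 5, 0, 0, 1, 0, 5, 0, 0, 1, 0, 5, 0, 0, 1, 0, 5, 0, 0, 1, 0], newtons=50)

```text
time: 3.5
eef_pos: [0.5459, -0.1959, 0.0566]
orientation: [3.122, -0.343, -0.001]
ft_force: [-1.0, 0.8, 2.9]
width: 0.015
```

```bash
python3 d.py .5455 -.1952 .18 -.22; python3 look.py side 3 240 100 150 150 4
```

```text
t 3.5 pos [ 0.5459 -0.1959  0.0566] yaw -0.2188 toolz [-5.e-04 -6.e-04 -1.e+00] F [-0.99  0.8   2.95] M [ 0.05  0.16 -0.03] w 0.015 q [-0.34  0.29 -0.26  1.02 -0.    1.45]
delta tool mm [  -0.6   -0.5 -123.4] turn 0.0012
```

View pics/side3.png

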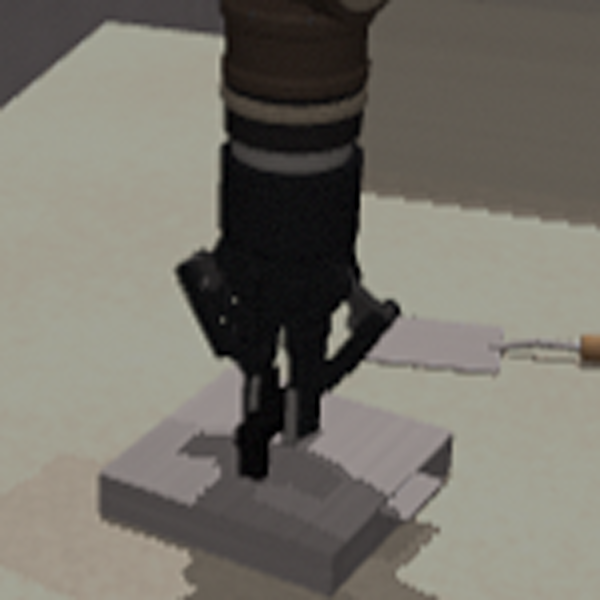

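Emit:
arm_command(commands=[5, 0, 0, -10, 0, 5, 0, 0, -35, 0, 5, 0, 0, -70, 0, 5, 0, 0, -115, 0, 5, 0, 0, -123, 0])

```text
time: 4.18
eef_pos: [0.5473, -0.1963, 0.1829]
orientation: [3.121, -0.343, 0.007]
ft_force: [0.1, -0.7, -4.3]
width: 0.0146
```

```bash
python3 d.py .5725 .1805 .18 -.141; python3 look.py side 4 190 20 200 200 3;  python3 look.py top 4 250 150 130 140 4
```

```text
t 4.175 pos [ 0.5473 -0.1963  0.1829] yaw -0.2188 toolz [ 0.0043 -0.0022 -1.    ] F [ 0.07 -0.7  -4.28] M [-0.02 -0.04  0.06] w 0.0146 q [-0.34  0.24 -0.05  1.28 -0.    1.45]
delta tool mm [ -57.2 -373.3    2.2] turn -0.0778
```

View pics/side4.png

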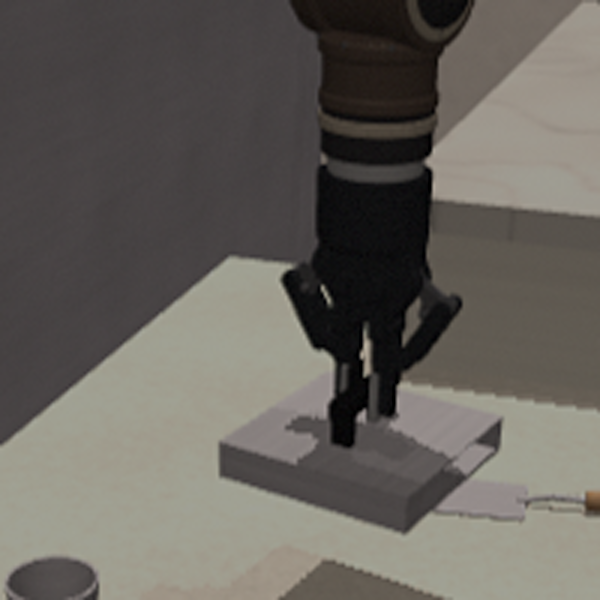

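View pics/top4.png

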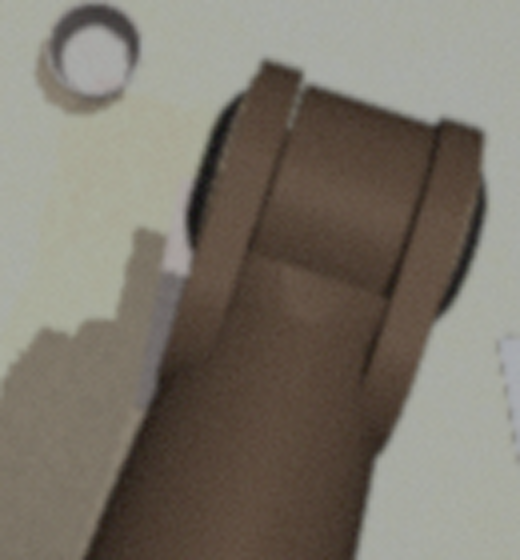

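The platter is held level. I'll carry it to above the scale.

Emit:
arm_command(commands=[5, -8, -50, 2, -0.01, 5, -16, -105, 2, -0.02, 5, -25, -160, 2, -0.035, 5, -33, -215, 2, -0.05, 5, -41, -265, 2, -0.06])

```text
time: 4.9
eef_pos: [0.5625, 0.0734, 0.1751]
orientation: [3.13, -0.248, -0.005]
ft_force: [1.5, -0.3, -3.1]
width: 0.0154
```

```bash
python3 d.py .5725 .1805 .17 -.141
```

```text
t 4.9 pos [0.5625 0.0734 0.1751] yaw -0.158 toolz [-0.0031 -0.0013 -1.    ] F [ 1.52 -0.31 -3.15] M [-0.01 -0.14 -0.01] w 0.0154 q [ 0.13  0.22 -0.09  1.27 -0.    1.86]
delta tool mm [  -7.  -107.3    4.9] turn -0.017
```

Emit:
arm_command(commands=[5, -2, -40, 3, -0.01, 5, -5, -80, 4, -0.017, 5, -7, -107, 5, -0.017, 5, -7, -107, 5, -0.017, 5, -7, -107, 5, -0.017])

```text
time: 5.52
eef_pos: [0.5716, 0.1797, 0.1681]
orientation: [3.131, -0.221, -0.009]
ft_force: [0.1, -0.5, -3.3]
width: 0.0148
```

```bash
python3 d.py .5725 .1805 .15 -.141; python3 look.py side 5 110 180 250 210 3;  python3 look.py top 5 120 160 130 140 4
```

```text
t 5.525 pos [0.5716 0.1797 0.1681] yaw -0.1409 toolz [-0.006  -0.0026 -1.    ] F [ 0.1  -0.48 -3.27] M [-0.04  0.01  0.  ] w 0.0148 q [ 0.3   0.28 -0.02  1.27 -0.    2.02]
delta tool mm [ 0.9 -1.  18.1] turn 0.0001
```

View pics/side5.png

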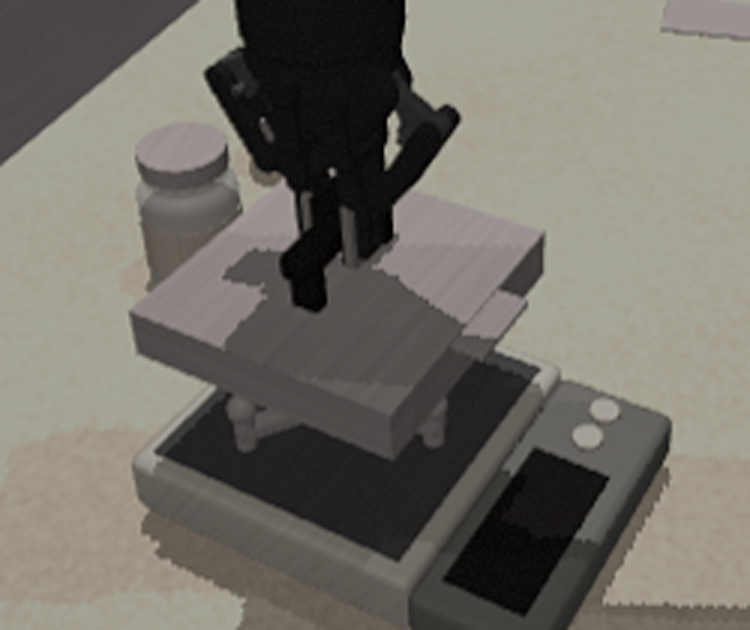

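View pics/top5.png

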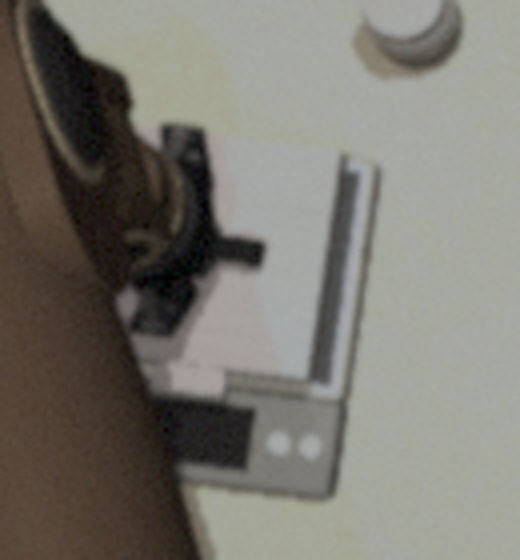

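```bash
python3 - <<'E'
from h import *
S=pickle.load(open('side5.pkl','rb'));T=pickle.load(open('top5.pkl','rb'))
o=lambda L,f,x,y:[((a+.5)/f-.5+x,(b+.5)/f-.5+y) for a,b in L]
PM=[(75,75,28),(-75,75,28),(-75,-75,28)]
ps=o([(132,314),(390,415),(545,233)],3,110,180)
x,r=fit([(S,PM,ps)],[.57,.18,-.14,.11],True);print(x.round(4),r.round(1).tolist())
tM=[(75,-75,28),(-75,-75,28)]
pt=o([(342,153),(308,377)],4,120,160)
f=lambda v:(proj(T,tw([v[0],v[1],v[2],.1115],np.array(tM)/1000))-np.array(pt)).ravel()
r=least_squares(f,[.57,.18,-.14]);print(r.x.round(4),r.fun.round(1))
E
```

```text
[ 0.5727  0.1744 -0.1423  0.1077] [[-0.2, -0.8], [0.6, 0.3], [-0.4, 0.3]]
[ 0.5725  0.1793 -0.1484] [ 0.1 -0.6 -0.1  0.6]
```

Emit:
arm_command(commands=[5, 0.5, -1.8, 8, 0, 5, 0.5, -1.8, 18, 0, 5, 0.5, -1.8, 28, 0, 5, 0.5, -1.8, 37, 0, 5, 0.5, -1.8, 37, 0])

```text
time: 6.25
eef_pos: [0.572, 0.1807, 0.1309]
orientation: [3.131, -0.223, -0.01]
ft_force: [0.1, 0.6, -4.2]
width: 0.0151
```

```bash
python3 d.py .5723 .1815 .12 -.142; python3 look.py side 6 110 180 250 210 3
```

```text
t 6.25 pos [0.572  0.1807 0.1309] yaw -0.1421 toolz [-0.0064 -0.0027 -1.    ] F [ 0.12  0.56 -4.22] M [ 0.01 -0.05  0.01] w 0.0151 q [ 0.31  0.29 -0.09  1.2  -0.    2.02]
delta tool mm [ 0.2 -0.9 10.9] turn -0.0001
```

View pics/side6.png

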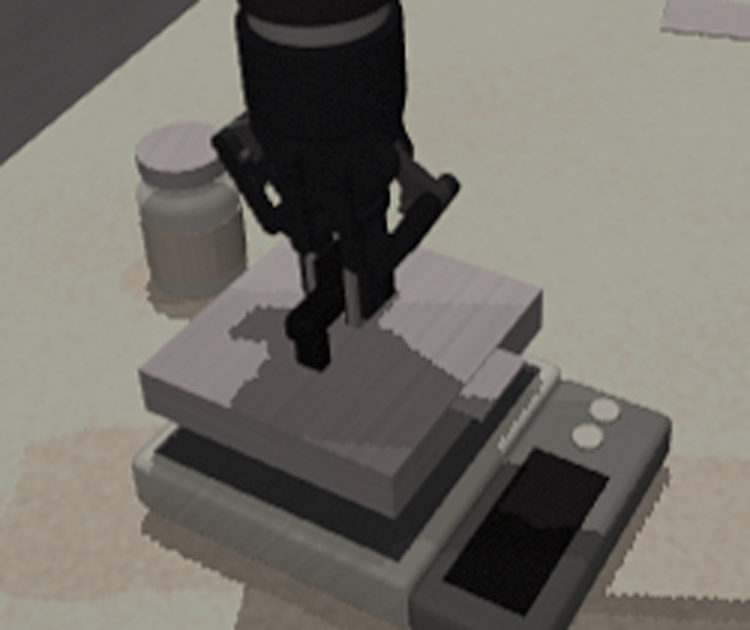

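Emit:
arm_command(commands=[5, 0.2, -0.9, 1, 0, 5, 0.2, -0.9, 2, 0, 5, 0.2, -0.9, 3, 0, 5, 0.2, -0.9, 4, 0, 5, 0.2, -0.9, 4, 0])

```text
time: 6.92
eef_pos: [0.5726, 0.1816, 0.1275]
orientation: [3.131, -0.223, -0.008]
ft_force: [-0.2, 0.9, -4.4]
width: 0.0148
```

```bash
python3 d.py .5723 .1815 .12 -.142
```

```text
t 6.925 pos [0.5726 0.1816 0.1275] yaw -0.1421 toolz [-0.0055 -0.0024 -1.    ] F [-0.17  0.89 -4.39] M [ 0.03 -0.01 -0.05] w 0.0148 q [ 0.31  0.3  -0.09  1.19 -0.    2.02]
delta tool mm [-0.2  0.2  7.5] turn -0.0001
```

Emit:
arm_command(commands=[5, 0, 0, 1, 0, 5, 0, 0, 2, 0, 5, 0, 0, 2, 0])

```text
time: 7.3
eef_pos: [0.5725, 0.1816, 0.1254]
orientation: [3.131, -0.223, -0.009]
ft_force: [1.0, -0.3, -4.5]
width: 0.0152
```

Emit:
arm_command(commands=[5, 0, 0, 1, 0, 5, 0, 0, 2, 0, 5, 0, 0, 2, 0])

```text
time: 7.68
eef_pos: [0.5724, 0.1816, 0.1233]
orientation: [3.131, -0.223, -0.009]
ft_force: [0.2, 0.0, -3.4]
width: 0.015
```

Emit:
arm_command(commands=[5, 0, 0, 1, 0, 5, 0, 0, 1, 0])

```text
time: 7.92
eef_pos: [0.5724, 0.1816, 0.1222]
orientation: [3.131, -0.223, -0.009]
ft_force: [0.6, 0.4, -3.7]
width: 0.0155
```

Emit:
arm_command(commands=[5, 0, 0, 1, 0, 5, 0, 0, 1, 0])

```text
time: 8.18
eef_pos: [0.5724, 0.1814, 0.1213]
orientation: [3.13, -0.223, -0.009]
ft_force: [-1.0, -0.3, -0.8]
width: 0.015
```

Emit:
arm_command(commands=[5, 0, 0, 1, 0, 5, 0, 0, 1, 0])

```text
time: 8.43
eef_pos: [0.5726, 0.1814, 0.1211]
orientation: [3.131, -0.223, -0.007]
ft_force: [-2.1, -0.8, 5.4]
width: 0.015
```

Emit:
arm_command(commands=[5, 0, 0, 0, 0, 5, 0, 0, 0, 0])

```text
time: 8.68
eef_pos: [0.5726, 0.1814, 0.1212]
orientation: [3.131, -0.223, -0.007]
ft_force: [-1.8, -1.3, 2.0]
width: 0.0151
```

```bash
python3 d.py .5726 .1814 .1165 -.142; python3 look.py side 7 110 180 250 210 3
```

```text
t 8.675 pos [0.5726 0.1814 0.1212] yaw -0.1422 toolz [-0.0047 -0.0026 -1.    ] F [-1.8  -1.34  1.98] M [-0.33  0.34  0.04] w 0.0151 q [ 0.31  0.3  -0.1   1.17 -0.    2.02]
delta tool mm [0.  0.  4.7] turn -0.0002
```

View pics/side7.png

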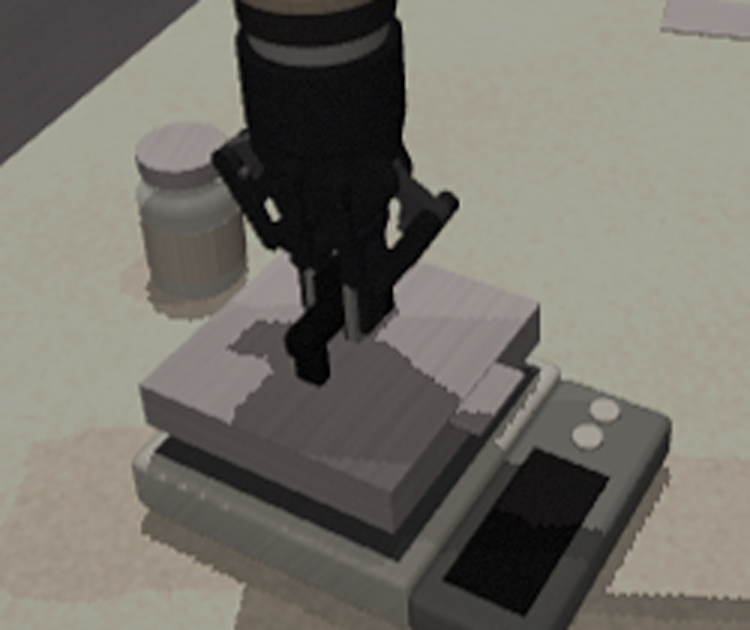

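Emit:
arm_command(commands=[5, -0.6, 0.8, 0, 0, 5, -0.6, 0.8, 0, 0])

```text
time: 8.98
eef_pos: [0.5723, 0.1812, 0.1213]
orientation: [3.132, -0.223, -0.006]
ft_force: [0.9, 1.5, 0.6]
width: 0.015
```

```bash
python3 d.py .5726 .1814 .1165 -.142
```

```text
t 8.975 pos [0.5723 0.1812 0.1213] yaw -0.142 toolz [-0.0038 -0.0016 -1.    ] F [0.95 1.47 0.58] M [ 0.33 -0.25  0.01] w 0.015 q [ 0.31  0.3  -0.11  1.17 -0.    2.02]
delta tool mm [ 0.2 -0.3  4.8] turn -0.0
```

Emit:
arm_command(commands=[5, 0.1, -0.2, 1, 0, 5, 0.1, -0.2, 1, 0])

```text
time: 9.22
eef_pos: [0.5726, 0.1814, 0.1209]
orientation: [3.132, -0.223, -0.005]
ft_force: [-0.3, 0.2, 4.5]
width: 0.0149
```

Emit:
arm_command(commands=[5, 0, 0, 1, 0, 5, 0, 0, 1, 0])

```text
time: 9.48
eef_pos: [0.5727, 0.1815, 0.1208]
orientation: [3.132, -0.223, -0.004]
ft_force: [-2.0, 0.4, 7.3]
width: 0.0152
```

Emit:
arm_command(commands=[5, -0.2, 0, 1.5, 0, 5, -0.2, 0, 1.5, 0])

```text
time: 9.72
eef_pos: [0.5727, 0.1816, 0.1206]
orientation: [3.133, -0.223, -0.001]
ft_force: [-2.8, -0.1, 7.7]
width: 0.0149
```

Emit:
arm_command(commands=[5, 0, 0, 1.5, 0, 5, 0, 0, 1.5, 0])

```text
time: 9.98
eef_pos: [0.5728, 0.1817, 0.1205]
orientation: [3.134, -0.223, 0.001]
ft_force: [-2.8, -0.2, 8.5]
width: 0.0154
```

```bash
python3 d.py .5726 .1814 .1165 -.142
```

```text
t 9.975 pos [0.5728 0.1817 0.1205] yaw -0.1418 toolz [ 4.e-04 -2.e-04 -1.e+00] F [-2.81 -0.16  8.46] M [-0.09  0.64  0.01] w 0.0154 q [ 0.31  0.3  -0.11  1.17 -0.    2.02]
delta tool mm [-0.2  0.3  4. ] turn 0.0002
```

Emit:
arm_command(commands=[5, -0.5, 0.3, 2.5, 0, 5, -0.5, 0.3, 2.5, 0])

```text
time: 10.22
eef_pos: [0.573, 0.1817, 0.1197]
orientation: [-3.133, 0.223, -0.005]
ft_force: [-0.7, -0.0, 9.7]
width: 0.0152
```

Emit:
arm_command(commands=[5, -0.3, 0.2, 2.5, 0, 5, -0.3, 0.2, 2.5, 0])

```text
time: 10.48
eef_pos: [0.5732, 0.1816, 0.1186]
orientation: [-3.132, 0.223, -0.008]
ft_force: [-0.5, -0.7, 6.2]
width: 0.0148
```

```bash
python3 d.py .5726 .1814 .1165 -.142
```

```text
t 10.475 pos [0.5732 0.1816 0.1186] yaw -0.1419 toolz [ 5.3e-03  9.0e-04 -1.0e+00] F [-0.53 -0.66  6.21] M [-0.16  0.16 -0.05] w 0.0148 q [ 0.31  0.29 -0.12  1.16 -0.    2.02]
delta tool mm [-0.6  0.3  2.1] turn 0.0001
```

Emit:
arm_command(commands=[5, -0.2, 0.2, 1.5, 0, 5, -0.2, 0.2, 1.5, 0])

```text
time: 10.72
eef_pos: [0.573, 0.1813, 0.1172]
orientation: [-3.133, 0.223, -0.009]
ft_force: [-0.0, 0.7, 4.0]
width: 0.0148
```

Emit:
arm_command(commands=[5, 0, 0, 1.5, 0, 5, 0, 0, 1.5, 0])

```text
time: 10.98
eef_pos: [0.5729, 0.1814, 0.1168]
orientation: [-3.132, 0.222, -0.01]
ft_force: [-3.5, -1.6, 9.2]
width: 0.0154
```

```bash
python3 d.py .5726 .1814 .1165 -.142; python3 look.py side 8 110 180 250 210 3
```

```text
t 10.975 pos [0.5729 0.1814 0.1168] yaw -0.1416 toolz [ 0.0062  0.001  -1.    ] F [-3.51 -1.64  9.22] M [-0.22  0.62  0.12] w 0.0154 q [ 0.31  0.29 -0.12  1.15 -0.    2.02]
delta tool mm [-0.3  0.1  0.3] turn 0.0004
```

View pics/side8.png

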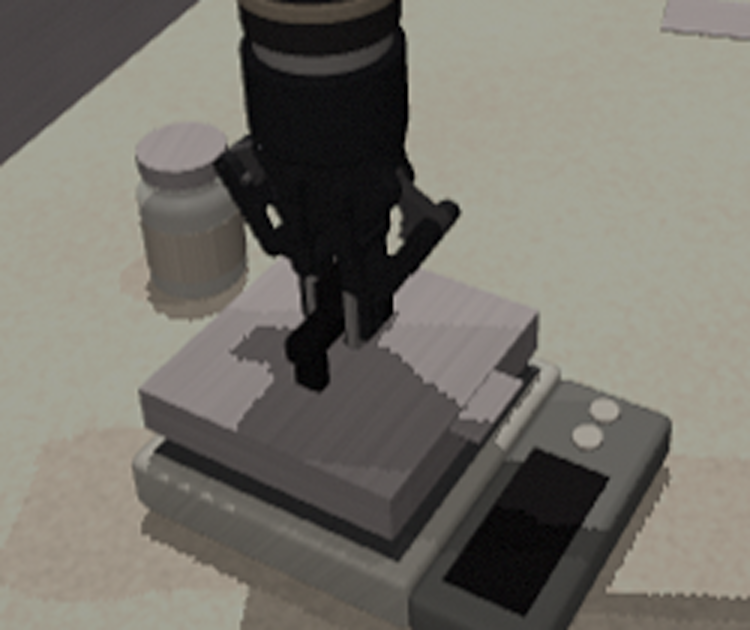

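Emit:
arm_command(commands=[5, -0.3, 0, 2, 0, 5, -0.3, 0, 2, 0])

```text
time: 11.28
eef_pos: [0.5728, 0.1814, 0.1167]
orientation: [-3.132, 0.222, -0.012]
ft_force: [-4.6, -1.5, 13.2]
width: 0.0149
```

Emit:
arm_command(commands=[5, -0.3, 0, 2.5, 0, 5, -0.3, 0, 2.5, 0])

```text
time: 11.52
eef_pos: [0.5728, 0.1815, 0.1166]
orientation: [-3.131, 0.221, -0.016]
ft_force: [-5.3, -1.9, 17.2]
width: 0.0153
```

```bash
python3 d.py .5726 .1814 .1165 -.142
```

```text
t 11.525 pos [0.5728 0.1815 0.1166] yaw -0.1411 toolz [ 0.0104  0.0016 -0.9999] F [-5.27 -1.88 17.15] M [-0.5   1.01  0.08] w 0.0153 q [ 0.31  0.29 -0.13  1.14 -0.    2.02]
delta tool mm [-0.2  0.1  0.1] turn 0.0009
```

Emit:
arm_command(commands=[5, 0, 0, -0.5, 0, 5, 0, 0, -1, 0, 5, 0, 0, -1, 0])

```text
time: 11.9
eef_pos: [0.5726, 0.1813, 0.117]
orientation: [-3.132, 0.221, -0.014]
ft_force: [0.1, -0.4, -0.7]
width: 0.0151
```

Emit:
arm_command(commands=[5, 0, 0, -0.7, 0, 5, 0, 0, -0.7, 0])

```text
time: 12.15
eef_pos: [0.5725, 0.1812, 0.117]
orientation: [-3.132, 0.221, -0.013]
ft_force: [0.4, -0.5, -4.5]
width: 0.015
```

Emit:
arm_command(commands=[5, 0, 0, -0.7, 0, 5, 0, 0, -0.7, 0])

```text
time: 12.4
eef_pos: [0.5724, 0.1812, 0.1173]
orientation: [-3.133, 0.222, -0.013]
ft_force: [2.2, -0.8, -5.3]
width: 0.0149
```

```bash
python3 d.py .5726 .1814 .1168 -.142
```

```text
t 12.4 pos [0.5724 0.1812 0.1173] yaw -0.1412 toolz [ 8.e-03  5.e-04 -1.e+00] F [ 2.2  -0.8  -5.28] M [-0.1  -0.35  0.05] w 0.0149 q [ 0.31  0.29 -0.12  1.15 -0.    2.02]
delta tool mm [ 0.2 -0.2  0.5] turn 0.0008
```

Emit:
arm_command(commands=[5, 0.2, -0.2, 1.5, 0, 5, 0.2, -0.2, 3, 0, 5, 0.2, -0.2, 3.5, 0])

```text
time: 12.78
eef_pos: [0.5725, 0.1815, 0.1164]
orientation: [-3.132, 0.221, -0.015]
ft_force: [-6.3, -1.7, 13.8]
width: 0.015
```

```bash
python3 d.py .5726 .1814 .1168 -.142
```

```text
t 12.775 pos [0.5725 0.1815 0.1164] yaw -0.1409 toolz [ 0.0098  0.0013 -1.    ] F [-6.32 -1.69 13.79] M [-0.49  1.28  0.1 ] w 0.015 q [ 0.31  0.29 -0.13  1.14 -0.    2.02]
delta tool mm [ 0.1  0.1 -0.3] turn 0.0011
```

Emit:
arm_command(commands=[5, 0, 0, -0.6, 0, 5, 0, 0, -0.6, 0])

```text
time: 13.02
eef_pos: [0.5723, 0.1816, 0.1172]
orientation: [-3.131, 0.221, -0.015]
ft_force: [-0.5, -0.5, -0.7]
width: 0.0151
```

Emit:
arm_command(commands=[18, 0, 0, 0, 0, 30, 0, 0, 0, 0, 60, 0, 0, 0, 0, 84, 0, 0, 0, 0, 84, 0, 0, 0, 0], newtons=20)

```text
time: 13.65
eef_pos: [0.5724, 0.1816, 0.1173]
orientation: [-3.131, 0.221, -0.015]
ft_force: [0.7, -0.5, 0.1]
width: 0.0823
```

```bash
python3 d.py .5726 .1814 .1168 -.142; python3 look.py side 9 110 180 250 210 3
```

```text
t 13.65 pos [0.5724 0.1816 0.1173] yaw -0.1409 toolz [ 0.0097  0.0017 -1.    ] F [ 0.71 -0.5   0.09] M [-0.02  0.04 -0.01] w 0.0823 q [ 0.31  0.29 -0.13  1.15 -0.    2.02]
delta tool mm [0.3 0.2 0.5] turn 0.0011
```

View pics/side9.png

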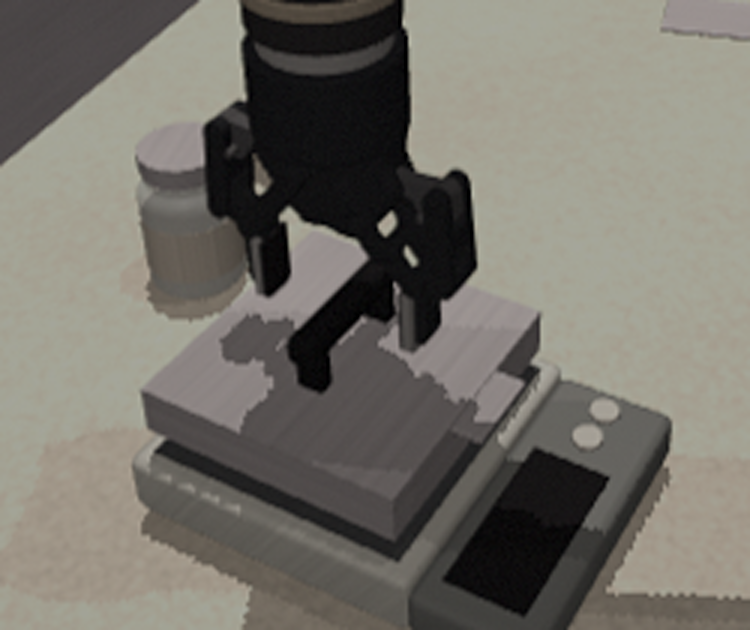

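Emit:
arm_command(commands=[84, 0, 0, -15, 0, 84, 0, 0, -50, 0, 84, 0, 0, -95, 0, 84, 0, 0, -120, 0, 84, 0, 0, -120, 0])

```text
time: 14.32
eef_pos: [0.5723, 0.1818, 0.2407]
orientation: [-3.129, 0.221, -0.023]
ft_force: [-0.5, 0.1, -0.3]
width: 0.0841
```

Emit:
arm_command(commands=[84, 0, 55, 0, 0, 84, 0, 110, 0, 0, 84, 0, 165, 0, 0, 84, 0, 220, 0, 0, 84, 0, 270, 0, 0])

```text
time: 14.95
eef_pos: [0.5334, -0.0873, 0.2383]
orientation: [-3.129, 0.221, -0.021]
ft_force: [0.8, -0.2, 0.4]
width: 0.0843
```

```bash
python3 look.py side 10 130 230 200 165 4;python3 look.py top 10 120 160 130 140 4
```

View pics/side10.png

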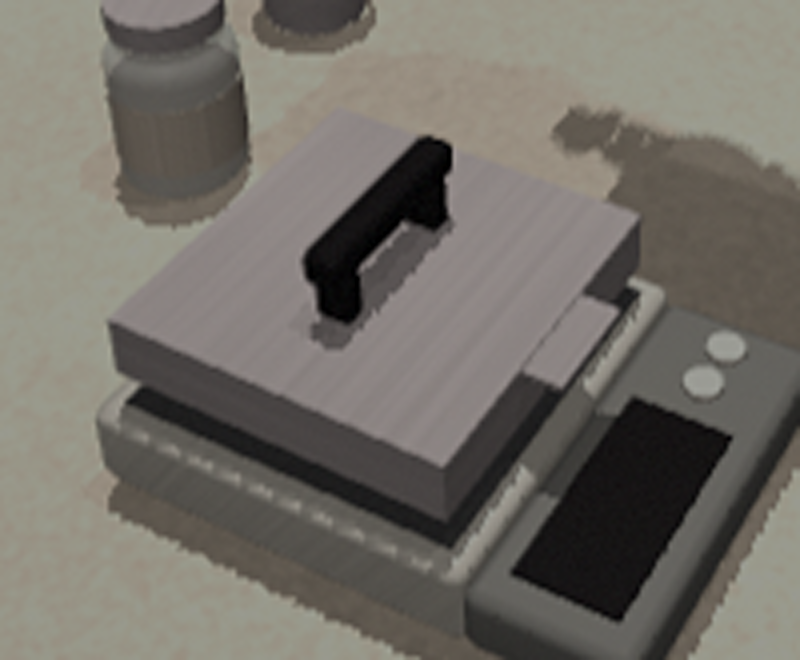

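View pics/top10.png

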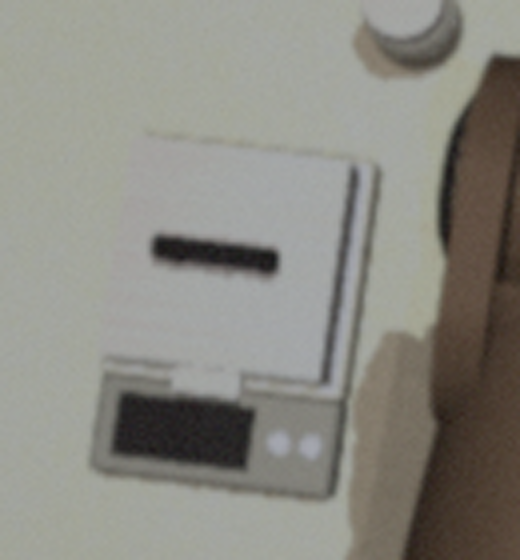

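```bash
python3 - <<'E'
from h import *
o=lambda L,f,x,y:np.array([((a+.5)/f-.5+x,(b+.5)/f-.5+y) for a,b in L])
PM=np.array([(75,75,28),(75,-75,28),(-75,75,28),(-75,-75,28)])/1000
def pose(S,ps,ini):
    f=lambda v:(proj(S,R.from_euler('ZYX',v[3:]).apply(PM)+v[:3])-ps).ravel()
    r=least_squares(f,ini); return r.x.round(4),r.fun.round(1)
S0=pickle.load(open('side0.pkl','rb'));S=pickle.load(open('side10.pkl','rb'))
print(pose(S0,o([(60,230),(260,68),(410,355),(592,172)],6,255,180),[.545,-.196,0,-.22,0,0]))
print(pose(S,o([(110,322),(338,108),(446,467),(640,214)],4,130,230),[.57,.18,.06,-.14,0,0]))
E
```

```text
(array([ 0.546 , -0.1996, -0.0021, -0.2222, -0.0062,  0.005 ]), array([-0.2, -0.1,  0.3,  0.1,  0.2,  0.1, -0.2, -0.1]))
(array([ 0.5734,  0.1766,  0.0567, -0.1386, -0.0079, -0.0033]), array([ 0.,  0., -0., -0., -0., -0.,  0.,  0.]))
```

```bash
python3 -c "
from cell import *
s=read_state();print(s['time'],s['qvel'].round(3));print(sign_off())"
```

```text
15.05 [0.064 0.003 0.007 0.    0.037 0.057]
the job is handed in; nothing more can be done
None
```

The platter is back on the scale with its thumb tab on the display side. I handed the job in at about 15 s of the 61 s allowed; no verdict is reported.

**What I did:** I gripped the platter by its bar, carried it over the scale and lowered it until it touched lightly, at about 6–9 N. I then pressed until the resistance fell away about 2 mm above home and the platter went stiff. That was about 4.5 mm below first contact, close to the roughly 5 mm expected. The hardest press was about 17 N at the wrist, or about 21 N with the platter's weight. I pressed a second time to about 14 N, released, and moved the arm clear.

**Last checks:**
- **Level and turn:** a fit to one side picture gave a tilt of about 0.008 rad, and the platter lies within about 0.005 rad of the scale's direction.
- **Sideways position:** the camera and arm figures agree to a few millimetres. They are not fine enough to prove the 3 mm limit on their own; the firm seating is the better sign.
- **Height:** the camera puts the platter 1.5 to 2 mm lower than the arm does, about 59 mm against 60 mm above the counter. Both are within the scale's stated height spread.
- **Catch:** I could not measure its squeeze directly. A light upward pull was inconclusive, because it hardly exceeded the platter's own weight.
- **Bystanders:** the arm never came near the cup, jar or spatula. I did not measure them again at the end.

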